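# Load the cold stage with sample jars

## Robot

A 6-joint arm with a two-finger parallel gripper is mounted at the origin on the work surface. World frame = base frame: x ahead of the robot, y to its left, z up, the work surface at z = 0. Lengths are in m, angles in rad, forces in N, time in s.
With the tool pointing down it reaches from about 0.35 to 0.975 m from the base axis. Payload 17.4 kg.
Tool frame: the origin (TCP) lies midway between the tips of the shut fingers; the grasp point (between the pads) lies 19 mm behind it; z points along the fingers, x is the direction in which the jaws open and shut, and the axes are right-handed (so a half turn about z gives the same grasp; the last joint's range is limited). The gripper opens to 85 mm and grips with 20 to 120 N. Pads are 22 mm wide; open, the fingers measure 114 mm over their backs; the gripper's body (76 mm by 85 mm) begins 54 mm behind the grasp point. The pads swing forward as they close: fully open they stand 13 mm farther back than shut.
Start: joints at [-1.159, 0.116, 1.442, -0, 1.584, -0.038], TCP at [0.293, -0.608, 0.231] pointing down, gripper open.
Joint ranges: [-2.83, 2.83], [-0.83, 2.19], [0.07, 2.5], [-1.14, 4.28], [0.01, 3], [-2.97, 2.97]. Speed limits (rad/s): [1.89, 1.89, 2.22, 3.14, 3.14, 3.14].

## Interface

Orientations are given as a rotation vector (axis times angle).
In Python, from plant import status, viewer, job gives the robot as it stands. The module is installed in compiled form; this text tells all that it offers.
- The arm moves only by the shell command python3 -m handwheel 'ROWS' [OPENING] [FORCE]. ROWS is JSON, a list of rows, each an object with "dp": the shift along the tool's x, y, z in mm, a list of three; "rotation": the turn, a rotation vector about the tool's x, y, z in rad, a list of three. In form: [{"dp": [dx, dy, dz], "rotation": [rx, ry, rz]}, ...]. A call has 1 to 8 rows; each row is the pose to reach, as a shift and turn from the pose commanded when the call began, along the tool's axes at that moment; what a row does not reach only later rows make up. A row lasts 1/8 s, in which the tool goes at most 62.5 mm and 10.7 degrees, less where a joint would pass 70% of its speed; a pose out of reach is approached as far as the arm can. A call with a gripper value outside its range is refused whole. OPENING is the closure, from -1 (fully open) to 1 (shut), set as the call begins (- or left out, the last holds). The fingers move at their own pace and stop on an object; FORCE is the grip in N (left out, the last holds). Time passes only in rows, so rows that repeat a pose let the fingers close. It gives the time, the measured TCP pose, the force and the opening at its end, in the units of the state.
- status.get_obs(): the state, without advancing time (a new reading comes with each control period).
- viewer.read_camera(name): name is "side" or "top" or "wrist"; returns the picture (480x640x3 uint8, red, green, blue); there is no depth.
- viewer.camera_params(name): a dict with "fovy" (degrees; the focal length in pixels is half the picture's height over the tangent of half this angle, whatever the lens; pixels are square), "cx", "cy" (the principal point, pixels), "position" and "rotation" of the camera in the world. Camera axes: x right, y down, z forward; pixel columns grow to the right and rows downward; lengths in m; the calibration is good to about 2 mm. A picture is of the moment at which its call begins: read the wrist's pose just before it. camera_params takes no time and is no camera call; for the wrist camera it gives the pose at the moment of the call.
- job.sign_off(): hands the job in, once; it reports no verdict.
The state is a dict: "time_s": time; "joint_positions": joint angles; "joint_vel": joint speeds; "joint_efforts": joint torques, N m; "tcp_pos": TCP position; "eef_rot": TCP orientation; "ft_force": force on the tool from outside, world axes, zero at the start; "wrist_torque": the same for the moment, N m; "grip_width": opening from 0.0 (shut) to 1.0 (fully open).
Only numpy, scipy, OpenCV 4.12 (cv2) and the standard library are available. Lean on these libraries where they do the work, as an engineer would, in place of code of your own. Each camera call takes 0.05 s, during which the arm holds its last target.

## Task

Load the cold stage for the next run: pick out the four capped sample jars and stand each one upright on the floor of the round aluminium cooling cup that fits its size (the largest jar in the largest cup, and so on down). Load them strictly one at a time from the largest to the smallest, letting go of each before fetching the next, because the big ones take longest to cool. Keep the jars upright throughout and leave the open beaker and the mortar where they stand.

Things in the scene. Friction and masses are not known exactly. Their poses are not given: they have to be found in the camera images.
- jar_1: The largest of four loose, closed, straight-sided sample jars, standing upright: white plastic body, blue screw cap, one plain cylinder 60 mm in diameter and 72 mm tall in all, the same width at cap and body. Rigid, under 0.3 kg. Origin: centre of its underside; z up along the jar's axis. It belongs in cup_1.
- jar_2: The second largest of four loose, closed, straight-sided sample jars, standing upright: white plastic body, blue screw cap, one plain cylinder 48 mm in diameter and 68 mm tall in all, the same width at cap and body. Rigid, under 0.3 kg. Origin: centre of its underside; z up along the jar's axis. It belongs in cup_2.
- jar_3: The third largest of four loose, closed, straight-sided sample jars, standing upright: white plastic body, blue screw cap, one plain cylinder 36 mm in diameter and 64 mm tall in all, the same width at cap and body. Rigid, under 0.3 kg. Origin: centre of its underside; z up along the jar's axis. It belongs in cup_3.
- jar_4: The smallest of four loose, closed, straight-sided sample jars, standing upright: white plastic body, blue screw cap, one plain cylinder 24 mm in diameter and 60 mm tall in all, the same width at cap and body. Rigid, under 0.3 kg. Origin: centre of its underside; z up along the jar's axis. It belongs in cup_4.
- cup_1: The largest of four fixed round aluminium cooling cups on the dark cold plate, open at the top: well 72 mm in diameter, flaring over its upper 8 mm to a mouth about 80 mm wide, 14 mm deep (flat floor 6 mm above the bench), widest outer diameter 96 mm (at the rim), rim 20 mm above the bench. Origin: on its axis at bench height; z up. It takes jar_1 with 6 mm to spare all round at the floor.
- cup_2: The second largest of four fixed round aluminium cooling cups on the dark cold plate, open at the top: well 60 mm in diameter, flaring over its upper 8 mm to a mouth about 68 mm wide, 14 mm deep (flat floor 6 mm above the bench), widest outer diameter 84 mm (at the rim), rim 20 mm above the bench. Origin: on its axis at bench height; z up. It takes jar_2 with 6 mm to spare all round at the floor.
- cup_3: The third largest of four fixed round aluminium cooling cups on the dark cold plate, open at the top: well 48 mm in diameter, flaring over its upper 8 mm to a mouth about 56 mm wide, 14 mm deep (flat floor 6 mm above the bench), widest outer diameter 72 mm (at the rim), rim 20 mm above the bench. Origin: on its axis at bench height; z up. It takes jar_3 with 6 mm to spare all round at the floor.
- cup_4: The smallest of four fixed round aluminium cooling cups on the dark cold plate, open at the top: well 36 mm in diameter, flaring over its upper 8 mm to a mouth about 44 mm wide, 14 mm deep (flat floor 6 mm above the bench), widest outer diameter 60 mm (at the rim), rim 20 mm above the bench. Origin: on its axis at bench height; z up. It takes jar_4 with 6 mm to spare all round at the floor.
- beaker: Bystander, not to be moved: loose open clear-glass beaker, 50 mm in diameter, 65 mm tall, empty. Origin: centre of its underside.
- mortar: Bystander, not to be moved: loose open white ceramic bowl (a mortar), 64 mm in diameter at the rim, 42 mm tall, empty. Origin: centre of its underside.
Not all that is in view belongs to the job. What is shaped like the jar_1 but turquoise is not meant.

How it is judged:
On the way, in this order (a step that is already met when the one before it is completed fails the run):
1. the largest jar stands on the floor of its own cup and has been let go (horizontal distance between jar_1 and cup_1 below 0.01 m and z of jar_1 in the frame of cup_1 between 0.003 and 0.01 m and angle between jar_1's own z axis and vertical below 0.08 rad and contact force between the fingers and jar_1 below 0.2 N), for 0.2 s.
2. the second largest jar stands on the floor of its own cup and has been let go (horizontal distance between jar_2 and cup_2 below 0.01 m and z of jar_2 in the frame of cup_2 between 0.003 and 0.01 m and angle between jar_2's own z axis and vertical below 0.08 rad and contact force between the fingers and jar_2 below 0.2 N), for 0.2 s.
3. the third largest jar stands on the floor of its own cup and has been let go (horizontal distance between jar_3 and cup_3 below 0.01 m and z of jar_3 in the frame of cup_3 between 0.003 and 0.01 m and angle between jar_3's own z axis and vertical below 0.08 rad and contact force between the fingers and jar_3 below 0.2 N), for 0.2 s.
4. the smallest jar stands on the floor of its own cup and has been let go (horizontal distance between jar_4 and cup_4 below 0.01 m and z of jar_4 in the frame of cup_4 between 0.003 and 0.01 m and angle between jar_4's own z axis and vertical below 0.08 rad and contact force between the fingers and jar_4 below 0.2 N), for 0.2 s.
At the end, for the whole second after the job is handed in: All four jars stand upright (within 0.08 rad) on the floor of their own cups, within 10 mm of the cup's axis, with the underside between 3 and 10 mm above the bench, released and at rest, loaded in order from the largest to the smallest; the beaker and the mortar are within 20 mm of where they were (horizontal distance between jar_1 and cup_1 below 0.01 m and z of jar_1 in the frame of cup_1 between 0.003 and 0.01 m and angle between each of jar_1, jar_2, jar_3, jar_4's own z axis and vertical below 0.08 rad and linear speed of each of jar_1, jar_2, jar_3, jar_4 below 0.02 m/s and angular speed of each of jar_1, jar_2, jar_3, jar_4 below 0.3 rad/s and horizontal distance between jar_2 and cup_2 below 0.01 m and z of jar_2 in the frame of cup_2 between 0.003 and 0.01 m and horizontal distance between jar_3 and cup_3 below 0.01 m and z of jar_3 in the frame of cup_3 between 0.003 and 0.01 m and horizontal distance between jar_4 and cup_4 below 0.01 m and z of jar_4 in the frame of cup_4 between 0.003 and 0.01 m and distance of each of beaker, mortar from where it was at the start of the episode below 0.02 m); the robot touches nothing.
It fails at once if a jar is tipped more than about 35 degrees (angle between any of jar_1, jar_2, jar_3, jar_4's own z axis and vertical above 0.6 rad).
It fails at once if the beaker is moved more than 20 mm (distance of beaker from where it was at the start of the episode above 0.02 m).
It fails at once if the mortar is moved more than 20 mm (distance of mortar from where it was at the start of the episode above 0.02 m).
It also fails if it takes over 102 s, if anything falls off the work surface, if the arm or the gripper's body presses on something with over 40 N, if the wrist force passes 120 N, or if a joint passes its speed limit or range.

## Working session

There is one attempt and no reset: what is moved stays moved. The work goes in short steps, Python scripts to look and compute and a shell command to move; the robot and the scene stay as the last step left them, time stands still between calls to the robot, and variables do not carry over. Pictures are saved under pics/ and viewed, and the job is handed in when it is done.

```bash
mkdir -p pics; python3 - <<'E'
from plant import status, viewer
import cv2
o=status.get_obs()
for k,v in o.items(): print(k,v)
for n in ["side","top","wrist"]:
    p=viewer.camera_params(n); print(n,p)
    cv2.imwrite(f"pics/{n}0.png",viewer.read_camera(n)[:,:,::-1])
E
```

```text
time_s 0.0
joint_positions [-1.15879696e+00  1.16471540e-01  1.44227369e+00  8.96164485e-06
  1.58401478e+00 -3.77832015e-02]
joint_vel [ 0.00066691 -0.00049584  0.00048337 -0.00022794 -0.00048705  0.00023998]
joint_efforts [-3.60608683e-04 -7.31997085e+01 -6.32494783e+01 -2.96938265e-05
  6.42122672e-03  1.00307636e-05]
tcp_pos [ 0.29339425 -0.60768077  0.23056669]
eef_rot [-2.66032086e+00  1.66976581e+00  1.50691462e-03]
ft_force [ 0.25031902 -0.14104114 -0.00624025]
wrist_torque [-0.01071012 -0.00971073  0.0237843 ]
grip_width 0.9980795773699926
side {'fovy': 45.40374435738552, 'cx': 316.12640538417617, 'cy': 240.8013847450852, 'position': array([ 0.40296393, -0.91806486,  0.90521851]), 'rotation': array([-2.27057961,  0.1209085 , -0.07267405])}
top {'fovy': 49.89370056946039, 'cx': 322.43311818992316, 'cy': 225.5571877077921, 'position': array([0.42277747, 0.11639455, 1.10347608]), 'rotation': array([-2.17003045,  2.15136731, -0.14040882])}
wrist {'fovy': 59.82034193412633, 'cx': 314.60531667356656, 'cy': 241.30083600548292, 'position': array([ 0.3554959 , -0.5784687 ,  0.37274539]), 'rotation': array([ 2.45666218, -1.54012608, -0.21706051])}
```

View pics/top0.png

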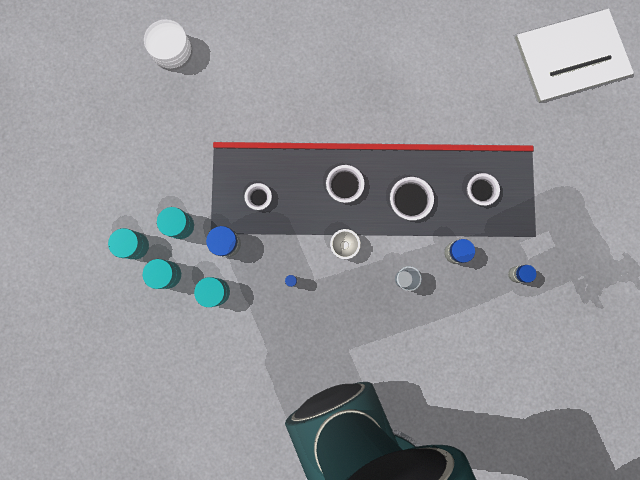

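View pics/side0.png

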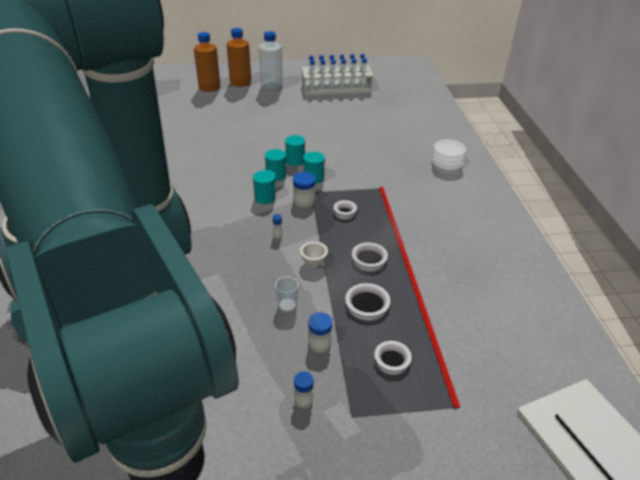

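View pics/wrist0.png

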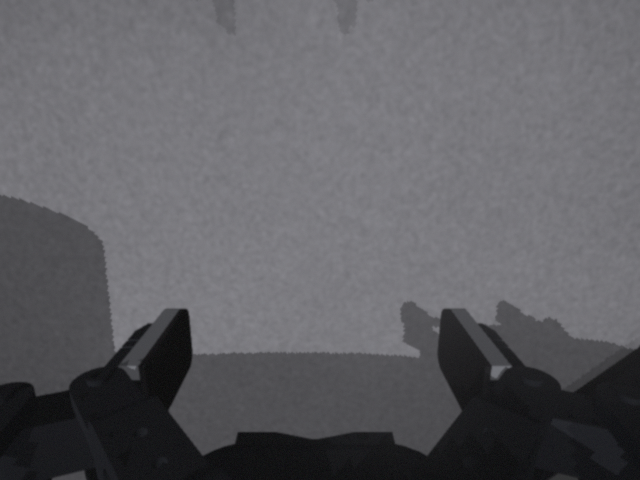

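The top view shows the jar caps at about jar_1 (222,241), jar_2 (462,251), jar_3 (526,273) and jar_4 (291,281). The cups are at cup_1 (412,199), cup_2 (345,184), cup_3 (484,190) and cup_4 (258,197). The mortar is at (345,244) and the beaker at (409,279). Four turquoise decoys stand left of jar_1. The side view agrees, and the wrist view shows only bare bench.

```bash
cat > h.py <<'E'
import numpy as np, cv2
from scipy.spatial.transform import Rotation as R
def K(p,h=480):
    return h/2/np.tan(np.radians(p['fovy'])/2)
def cast(p,uv,z):
    f=K(p); d=np.array([(uv[0]-p['cx'])/f,(uv[1]-p['cy'])/f,1.]); d=R.from_rotvec(p['rotation']).as_matrix()@d
    c=np.array(p['position']); return c+d*(z-c[2])/d[2]
def blobs(m,amin=40):
    n,l,s,c=cv2.connectedComponentsWithStats(m.astype(np.uint8))
    return [(i,c[i],s[i]) for i in range(1,n) if s[i][4]>=amin],l
E
cat > m.py <<'E'
from h import *
from plant import viewer
def planefit(p,pts,z):
    q=np.array([cast(p,u,z)[:2] for u in pts],dtype=np.float32)
    return cv2.minEnclosingCircle(q), cv2.fitEllipse(q) if len(q)>=5 else None
for n in ["top","side"]:
    p=viewer.camera_params(n); im=cv2.imread(f"pics/{n}0.png"); hsv=cv2.cvtColor(im,cv2.COLOR_BGR2HSV)
    blue=cv2.inRange(hsv,(105,120,60),(125,255,255))
    cs,_=cv2.findContours(blue,cv2.RETR_EXTERNAL,cv2.CHAIN_APPROX_NONE)
    print(n,"BLUE")
    for c in cs:
        if cv2.contourArea(c)<30: continue
        u=c[:,0,:].astype(float); m=u.mean(0)
        print(m.round(1),cv2.contourArea(c), end=' ')
        for z in (.072,.068,.064,.060):
            (ce,r),e=planefit(p,u,z); print(z,np.round(e[0],4),np.round(np.array(e[1])*1e3,1),end=' ')
        print()
    # white rims
    gray=im.min(axis=2); w=((gray>165)&(hsv[...,1]<40)).astype(np.uint8)
    cs,_=cv2.findContours(w,cv2.RETR_EXTERNAL,cv2.CHAIN_APPROX_NONE)
    print(n,"WHITE")
    for c in cs:
        if cv2.contourArea(c)<150: continue
        u=c[:,0,:].astype(float); 
        (ce,r),e=planefit(p,u,.02); print(u.mean(0).round(1),np.round(e[0],4),np.round(np.array(e[1])*1e3,1))
E
python3 m.py
```

```text
top BLUE
[290.5 280.1] 86.0 0.072 [0.4407 0.1729] [20.5 21.5] 0.068 [0.4408 0.1731] [20.6 21.6] 0.064 [0.4408 0.1733] [20.7 21.6] 0.06 [0.4409 0.1735] [20.8 21.7] 
[526.1 273.2] 256.5 0.072 [ 0.4585 -0.2969] [33.4 39.3] 0.068 [ 0.4586 -0.2985] [33.5 39.5] 0.064 [ 0.4587 -0.3001] [33.7 39.6] 0.06 [ 0.4589 -0.3017] [33.8 39.8] 
[462.2 250.6] 432.5 0.072 [ 0.503  -0.1704] [45.4 49.2] 0.068 [ 0.5033 -0.1715] [45.6 49.4] 0.064 [ 0.5036 -0.1727] [45.8 49.6] 0.06 [ 0.504  -0.1738] [46.  49.8] 
[220.7 240.3] 655.5 0.072 [0.5189 0.314 ] [57.9 58.3] 0.068 [0.5193 0.3147] [58.1 58.5] 0.064 [0.5196 0.3155] [58.4 58.7] 0.06 [0.52   0.3163] [58.6 59. ] 
top WHITE
[494.4 475.3] [ 0.0568 -0.2352] [ 16.  100.7]
[622.6 436.8] [ 0.1278 -0.4979] [ 73.  102.2]
[534.4 358.9] [ 0.2797 -0.2474] [220.7 514.3]
[625. 308.] [ 0.3924 -0.5219] [ 51.8 103.2]
[405.2 275.4] [ 0.4507 -0.0647] [32.3 51. ]
[391.6 246.5] [ 0.5166 -0.0375] [ 49.3 154.2]
[537.6 245.1] [ 0.52   -0.3421] [38.5 63. ]
[327.5 254.4] [0.5007 0.104 ] [ 90.6 140.1]
[257.6 196.1] [0.6192 0.2484] [55.3 56.1]
[411.5 198. ] [ 0.6182 -0.0795] [91.5 92
[... 988 characters left out ...]
 0.068 [0.225  1.3254] [40.3 98. ] 0.064 [0.2241 1.3361] [40.5 98.5] 0.06 [0.2233 1.3468] [40.7 98.9] 
[236.5  32.1] 67.0 0.072 [0.3532 1.3526] [40.8 92.4] 0.068 [0.353  1.3635] [41.  92.9] 0.064 [0.3527 1.3744] [41.2 93.3] 0.06 [0.3525 1.3853] [41.4 93.8] 
side WHITE
[584.2 437. ] [ 0.9412 -0.4245] [171.2 188.1]
[392.5 355.1] [ 0.6398 -0.2337] [67.9 68. ]
[603.2 307.3] [ 1.1109 -0.15  ] [30.1 64. ]
[367.5 299.1] [ 0.6183 -0.0801] [90.6 92.3]
[313.  249.9] [0.5195 0.0895] [60.  63.1]
[562.7 242.9] [1.119  0.0562] [49.2 63.1]
[553.  224.1] [1.125  0.1273] [60.8 66.3]
[521.2 177.6] [1.1264 0.3348] [57.3 68.7]
[512.  163.8] [1.1262 0.4053] [60.6 68.1]
[449.2 151.8] [0.9659 0.4918] [ 88.7 149.4]
```

```bash
cat > go.py <<'E'
# usage: go.py x y z [yaw]: prints tool-frame dp (mm) and rotation for a downward tool, tool x at world yaw
import sys
from h import *
from plant import status
o=status.get_obs(); t=np.array([float(a) for a in sys.argv[1:4]]); yaw=float(sys.argv[4]) if len(sys.argv)>4 else 0.
Rc=R.from_rotvec(o['eef_rot']); x=np.array([np.cos(yaw),np.sin(yaw),0]); z=np.array([0,0,-1.]); 
Rt=R.from_matrix(np.stack([x,np.cross(z,x),z],1))
print("t",o['time_s'],"tcp",o['tcp_pos'].round(4),"w",round(float(o['grip_width']),3),"F",np.round(o['ft_force'],1))
print("dp",((Rc.inv().apply(t-o['tcp_pos']))*1e3).round(1),"rot",(Rc.inv()*Rt).as_rotvec().round(3))
E
python3 - <<'E'
from h import *
from plant import viewer
p=viewer.camera_params("top"); im=cv2.imread("pics/top0.png"); hsv=cv2.cvtColor(im,cv2.COLOR_BGR2HSV)
m=cv2.inRange(hsv,(80,100,60),(98,255,255)); b,_=blobs(m)
for i,c,s in b: print(c.round(),s[4],cast(p,c,.072).round(3))
print("mortar",cast(p,(345,244),.042).round(3),"beaker",cast(p,(409,279),.04).round(3))
E
python3 go.py .519 .3135 .2 0
```

```text
[174. 223.] 868 [0.553 0.409 0.072]
[126. 244.] 869 [0.509 0.504 0.072]
[161. 274.] 906 [0.451 0.431 0.072]
[210. 292.] 780 [0.416 0.332 0.072]
[321. 460.] 632 [0.1   0.11  0.072]
[403. 444.] 104 [ 0.131 -0.048  0.072]
mortar [0.516 0.063 0.042] beaker [ 0.446 -0.069  0.04 ]
t 0.15 tcp [ 0.2934 -0.6077  0.2307] w 1.002 F [-0.6 -0.  -0.8]
dp [-731.5 -603.7   31.4] rot [-1.000e-03  1.000e-03 -1.121e+00]
```

```bash
python3 -m handwheel '[{"dp":[-90,-75,4],"rotation":[0,0,-0.14]},{"dp":[-180,-150,8],"rotation":[0,0,-0.28]},{"dp":[-220,-180,12],"rotation":[0,0,-0.42]},{"dp":[-260,-215,14],"rotation":[0,0,-0.56]},{"dp":[-300,-250,16],"rotation":[0,0,-0.7]},{"dp":[-340,-280,18],"rotation":[0,0,-0.84]},{"dp":[-380,-315,20],"rotation":[0,0,-0.98]},{"dp":[-420,-345,22],"rotation":[0,0,-1.12]}]' -1 40; python3 go.py .519 .3135 .2 0
```

```text
time_s: 1.15
tcp_pos: [0.4118, -0.1206, 0.211]
eef_rot: [3.141, 0.005, 0.001]
ft_force: [1.0, -0.0, 0.1]
grip_width: 1.001
t 1.15 tcp [ 0.4118 -0.1206  0.211 ] w 1.001 F [ 1.  -0.   0.1]
dp [ 108.6 -433.8   11. ] rot [ 0.    -0.001  0.003]
```

```bash
sleep 0; python3 go.py .519 .3135 .2 0 | tail -1
```

```text
dp [ 108.6 -433.8   11. ] rot [ 0.    -0.001  0.003]
```

```bash
python3 -m handwheel '[{"dp":[15,-60,2],"rotation":[0,0,0]},{"dp":[30,-120,4],"rotation":[0,0,0]},{"dp":[45,-180,6],"rotation":[0,0,0]},{"dp":[60,-240,8],"rotation":[0,0,0]},{"dp":[74,-300,9],"rotation":[0,0,0]},{"dp":[88,-350,10],"rotation":[0,0,0]},{"dp":[95,-380,11],"rotation":[0,0,0]},{"dp":[95,-380,11],"rotation":[0,0,0]}]'; python3 go.py .519 .3135 .2 0; python3 - <<'E'
from plant import viewer
import cv2
print(viewer.camera_params("wrist"))
cv2.imwrite("pics/w1.png",viewer.read_camera("wrist")[:,:,::-1])
E
```

```text
time_s: 2.15
tcp_pos: [0.5071, 0.259, 0.1992]
eef_rot: [3.141, 0.002, -0.002]
ft_force: [0.3, 0.0, -0.0]
grip_width: 0.996
t 2.15 tcp [0.5071 0.259  0.1992] w 0.996 F [ 0.3  0.  -0. ]
dp [ 12.  -54.5  -0.8] rot [0.    0.001 0.001]
{'fovy': 59.82034193412633, 'cx': 314.60531667356656, 'cy': 241.30083600548292, 'position': array([0.50653064, 0.32781037, 0.34128274]), 'rotation': array([ 2.86388781e+00,  3.19169226e-03, -1.16288220e-03])}
```

View pics/w1.png

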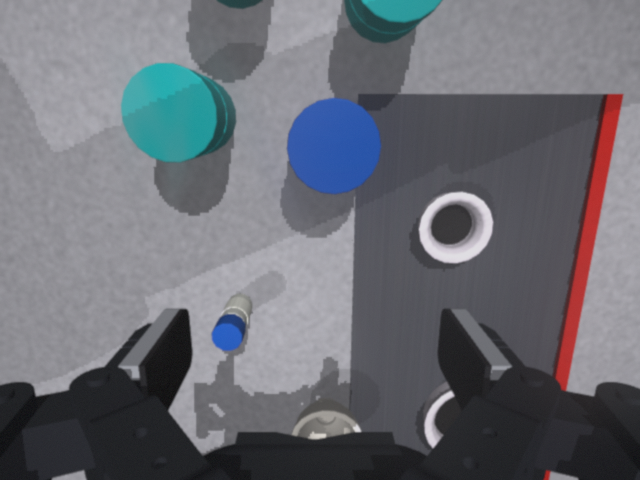

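The wrist view shows jar_1's cap at (334,145), jar_4's cap at (229,331) and cup_4 at (456,227).

```bash
cat > wm.py <<'E'
import sys
from h import *
from plant import viewer
p=viewer.camera_params("wrist"); rgb=viewer.read_camera("wrist"); im=rgb[:,:,::-1].copy(); cv2.imwrite(f"pics/{sys.argv[1]}.png",im)
hsv=cv2.cvtColor(im,cv2.COLOR_BGR2HSV)
def rep(mask,zs,amin):
    cs,_=cv2.findContours(mask,cv2.RETR_EXTERNAL,cv2.CHAIN_APPROX_NONE)
    for c in cs:
        if cv2.contourArea(c)<amin: continue
        u=c[:,0,:].astype(float)
        for z in zs:
            q=np.array([cast(p,a,z)[:2] for a in u],dtype=np.float32); e=cv2.fitEllipse(q)
            if max(e[1])<.12: print(u.mean(0).round(),z,np.round(e[0],4),(np.array(e[1])*1e3).round(1))
print("blue");rep(cv2.inRange(hsv,(105,120,60),(125,255,255)),[float(a) for a in sys.argv[2:]] or [.072,.06],300)
print("rims");rep(((im.min(2)>170)&(hsv[...,1]<40)).astype(np.uint8),[.02],800)
E
python3 wm.py w2
```

```text
blue
[228. 331.] 0.072 [0.4446 0.1828] [21.5 29. ]
[228. 331.] 0.06 [0.4419 0.1764] [22.4 30.3]
[334. 144.] 0.072 [0.5184 0.3129] [58.1 58.4]
[334. 144.] 0.06 [0.5189 0.3123] [60.7 61. ]
rims
[299. 318.] 0.02 [0.4915 0.1673] [44.1 56.9]
[456. 225.] 0.02 [0.6181 0.2476] [56.8 57.1]
```

```bash
python3 -m handwheel '[{"dp":[6,-27,0],"rotation":[0,0,0]},{"dp":[11.5,-54,0],"rotation":[0,0,0]},{"dp":[11.5,-54,40],"rotation":[0,0,0]},{"dp":[11.5,-54,80],"rotation":[0,0,0]},{"dp":[11.5,-54,115],"rotation":[0,0,0]},{"dp":[11.5,-54,145],"rotation":[0,0,0]},{"dp":[11.5,-54,165],"rotation":[0,0,0]},{"dp":[11.5,-54,174],"rotation":[0,0,0]}]'; python3 go.py .5185 .313 .025 0
```

```text
time_s: 3.25
tcp_pos: [0.5188, 0.3107, 0.0255]
eef_rot: [3.141, -0.003, -0.001]
ft_force: [0.0, -0.2, 1.6]
grip_width: 1.003
t 3.25 tcp [0.5188 0.3107 0.0255] w 1.003 F [ 0.  -0.2  1.6]
dp [-0.3 -2.3  0.5] rot [ 0.     0.    -0.002]
```

```bash
python3 -m handwheel '[{"dp":[0,-2,0],"rotation":[0,0,0]},{"dp":[0,-2,0],"rotation":[0,0,0]}]'; python3 -m handwheel '[{"dp":[0,0,0],"rotation":[0,0,0]},{"dp":[0,0,0],"rotation":[0,0,0]},{"dp":[0,0,0],"rotation":[0,0,0]},{"dp":[0,0,0],"rotation":[0,0,0]}]' 1 40;python3 -m handwheel '[{"dp":[0,0,-10],"rotation":[0,0,0]},{"dp":[0,0,-30],"rotation":[0,0,0]},{"dp":[0,0,-60],"rotation":[0,0,0]},{"dp":[0,0,-90],"rotation":[0,0,0]},{"dp":[0,0,-110],"rotation":[0,0,0]},{"dp":[0,0,-110],"rotation":[0,0,0]}]'; python3 go.py .6182 -.0795 .135 0
```

```text
time_s: 3.5
tcp_pos: [0.5193, 0.3137, 0.0272]
eef_rot: [-3.141, 0.001, -0.002]
ft_force: [0.2, 0.7, -0.5]
grip_width: 1.001
time_s: 4.0
tcp_pos: [0.5191, 0.3136, 0.0269]
eef_rot: [-3.141, 0.001, -0.001]
ft_force: [-1.5, 0.1, 5.1]
grip_width: 0.694
time_s: 4.75
tcp_pos: [0.5194, 0.3137, 0.138]
eef_rot: [-3.14, 0.002, -0.004]
ft_force: [-0.4, 0.3, -2.1]
grip_width: 0.69
t 4.75 tcp [0.5194 0.3137 0.138 ] w 0.69 F [-0.4  0.3 -2.1]
dp [ 99.2 393.1   2.7] rot [-0.001 -0.002 -0.001]
```

```bash
python3 -m handwheel '[{"dp":[5,20,0],"rotation":[0,0,0]},{"dp":[18,70,0],"rotation":[0,0,0]},{"dp":[32,125,0],"rotation":[0,0,0]},{"dp":[47,185,0],"rotation":[0,0,0]},{"dp":[62,245,0],"rotation":[0,0,0]},{"dp":[77,305,0],"rotation":[0,0,0]},{"dp":[90,355,0],"rotation":[0,0,0]},{"dp":[97,382,0],"rotation":[0,0,0]}]';python3 -m handwheel '[{"dp":[2,12,0],"rotation":[0,0,0]},{"dp":[2,12,0],"rotation":[0,0,0]},{"dp":[2,12,0],"rotation":[0,0,0]}]'; python3 go.py .6182 -.0798 .033 0; python3 wm.py w3 .178
python3 - <<'E'
from plant import viewer
import cv2
cv2.imwrite("pics/side1.png",viewer.read_camera("side")[:,:,::-1])
E
```

```text
time_s: 5.75
tcp_pos: [0.6148, -0.0722, 0.1345]
eef_rot: [3.142, -0.005, -0.003]
ft_force: [0.6, 1.3, -1.2]
grip_width: 0.691
time_s: 6.12
tcp_pos: [0.6171, -0.0799, 0.1358]
eef_rot: [-3.141, 0.0, 0.001]
ft_force: [1.0, 0.3, -1.5]
grip_width: 0.693
t 6.125 tcp [ 0.6171 -0.0799  0.1358] w 0.693 F [ 1.   0.3 -1.5]
dp [ 1.100e+00 -1.000e-01  1.028e+02] rot [-0.  0. -0.]
blue
[125. 367.] 0.178 [ 0.5648 -0.0753] [ 3.5 10.3]
[314. 367.] 0.178 [ 0.6166 -0.0751] [54.8 61.8]
rims
[317. 206.] 0.02 [ 0.6176 -0.0789] [85.2 87.8]
[371.  34.] 0.02 [0.6482 0.0544] [61.5 72.5]
```

View pics/w3.png

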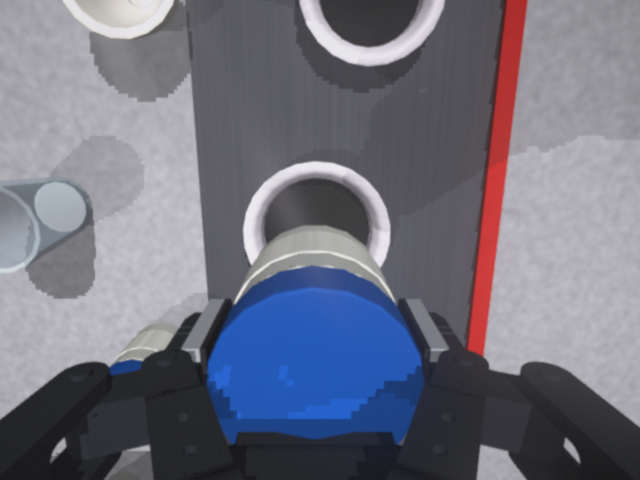

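View pics/side1.png

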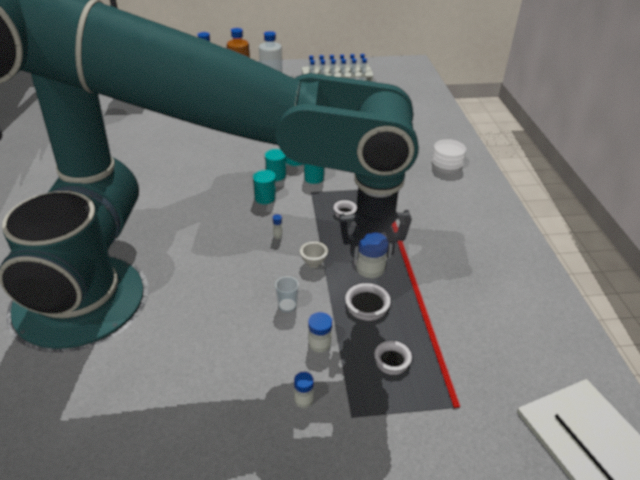

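The wrist view shows jar_1 upright between the pads over cup_1's rim, which is at (317,206). The side view shows it held clear of everything. I'll lower it now.

```bash
python3 -m handwheel '[{"dp":[1,0,15],"rotation":[0,0,0]},{"dp":[1,0,40],"rotation":[0,0,0]},{"dp":[1,0,65],"rotation":[0,0,0]},{"dp":[1,0,83],"rotation":[0,0,0]},{"dp":[1,0,92],"rotation":[0,0,0]},{"dp":[1,0,97],"rotation":[0,0,0]},{"dp":[1,0,100],"rotation":[0,0,0]},{"dp":[1,0,100],"rotation":[0,0,0]}]'; python3 go.py .6182 -.0798 .033 0
```

```text
time_s: 7.22
tcp_pos: [0.6186, -0.0808, 0.0364]
eef_rot: [3.142, -0.002, 0.001]
ft_force: [0.5, -0.3, -2.2]
grip_width: 0.699
t 7.225 tcp [ 0.6186 -0.0808  0.0364] w 0.699 F [ 0.5 -0.3 -2.2]
dp [-0.4 -1.   3.4] rot [ 0.    -0.001 -0.001]
```

```bash
python3 -m handwheel '[{"dp":[0,-1,1.5],"rotation":[0,0,0]},{"dp":[0,-1,3],"rotation":[0,0,0]},{"dp":[0,-1,3.5],"rotation":[0,0,0]},{"dp":[0,-1,3.5],"rotation":[0,0,0]}]'
```

```text
time_s: 7.72
tcp_pos: [0.6185, -0.0797, 0.0329]
eef_rot: [-3.142, 0.002, -0.0]
ft_force: [-2.4, 0.0, 3.3]
grip_width: 0.691
```

```bash
python3 -m handwheel '[{"dp":[0,0,0],"rotation":[0,0,0]},{"dp":[0,0,0],"rotation":[0,0,0]},{"dp":[0,0,0],"rotation":[0,0,0]},{"dp":[0,0,0],"rotation":[0,0,0]}]' -1; python3 -m handwheel '[{"dp":[0,0,-15],"rotation":[0,0,0]},{"dp":[0,0,-45],"rotation":[0,0,0]},{"dp":[0,0,-90],"rotation":[0,0,0]},{"dp":[0,0,-130],"rotation":[0,0,0]},{"dp":[0,0,-150],"rotation":[0,0,0]},{"dp":[0,0,-150],"rotation":[0,0,0]}]'; python3 go.py .503 -.2 .18 0
python3 - <<'E'
from plant import viewer
import cv2
cv2.imwrite("pics/side2.png",viewer.read_camera("side")[:,:,::-1])
E
```

```text
time_s: 8.22
tcp_pos: [0.6184, -0.0798, 0.0325]
eef_rot: [3.142, -0.002, -0.0]
ft_force: [0.3, 0.2, 0.3]
grip_width: 1.003
time_s: 8.98
tcp_pos: [0.6188, -0.0798, 0.184]
eef_rot: [3.141, -0.002, 0.004]
ft_force: [-0.4, 0.5, -0.8]
grip_width: 1.004
t 8.975 tcp [ 0.6188 -0.0798  0.184 ] w 1.004 F [-0.4  0.5 -0.8]
dp [-115.7  120.3    3.8] rot [ 0.    -0.002 -0.001]
```

View pics/side2.png

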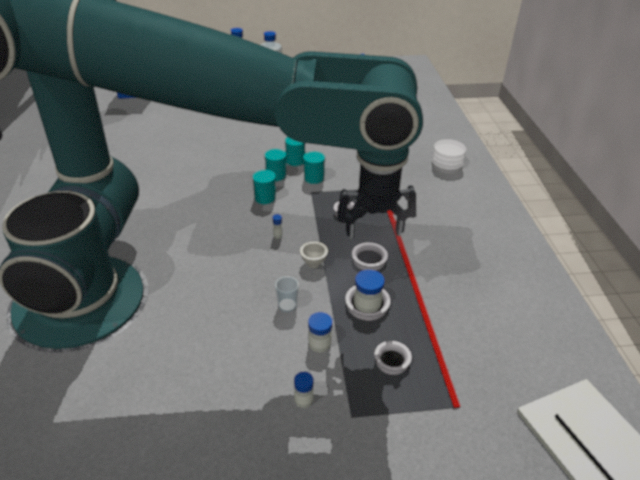

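Jar_1 stands upright in cup_1 at (368,292). Next is jar_2.

```bash
python3 -m handwheel '[{"dp":[-30,40,0],"rotation":[0,0,0]},{"dp":[-60,80,0],"rotation":[0,0,0]},{"dp":[-90,120,0],"rotation":[0,0,0]},{"dp":[-116,155,0],"rotation":[0,0,0]},{"dp":[-116,155,0],"rotation":[0,0,0]},{"dp":[-116,155,0],"rotation":[0,0,0]}]'; python3 wm.py w4 .078 .068; python3 go.py .503 -.1745 .025
```

```text
time_s: 9.78
tcp_pos: [0.5021, -0.2343, 0.1813]
eef_rot: [-3.14, 0.002, 0.002]
ft_force: [0.5, -0.0, -1.1]
grip_width: 0.999
blue
[254. 327.] 0.078 [ 0.4622 -0.2936] [32.  39.2]
[254. 327.] 0.068 [ 0.4605 -0.2988] [33.3 40.8]
[318. 138.] 0.078 [ 0.5033 -0.1746] [43.9 44.4]
[318. 138.] 0.068 [ 0.5033 -0.175 ] [45.7 46.2]
[534.   5.] 0.078 [ 0.6166 -0.1065] [ 7.3 38.7]
[534.   5.] 0.068 [ 0.6212 -0.1041] [ 7.5 40.3]
rims
[499. 217.] 0.02 [ 0.6387 -0.2341] [68.3 68.5]
t 9.825 tcp [ 0.5024 -0.234   0.1815] w 0.998 F [-0.6 -0.2 -0.5]
dp [  0.8 -59.3 156.6] rot [-0.001  0.001 -0.001]
```

View pics/w4.png

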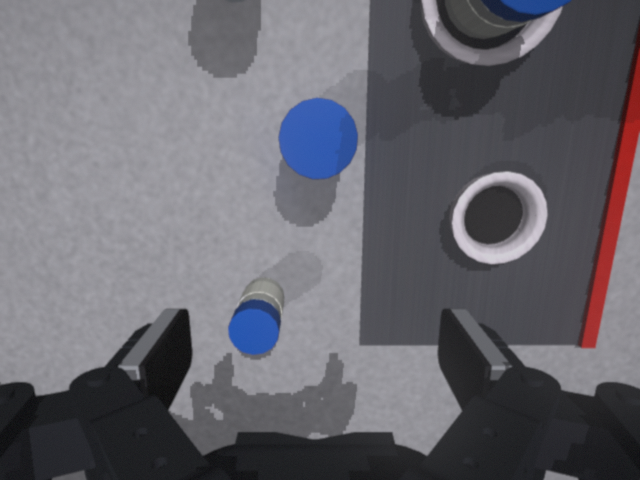

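The wrist view shows jar_2's cap at (318,138), jar_3 at (254,327), cup_3 at (499,217) and jar_1 seated in cup_1 at the top right.

```bash
python3 -m handwheel '[{"dp":[1,-30,0],"rotation":[0,0,0]},{"dp":[1,-59,0],"rotation":[0,0,0]},{"dp":[1,-59,40],"rotation":[0,0,0]},{"dp":[1,-59,80],"rotation":[0,0,0]},{"dp":[1,-59,115],"rotation":[0,0,0]},{"dp":[1,-59,140],"rotation":[0,0,0]},{"dp":[1,-59,155],"rotation":[0,0,0]},{"dp":[1,-59,155],"rotation":[0,0,0]}]'; python3 go.py .5033 -.175 .027; python3 -m handwheel '[{"dp":[0,0,0],"rotation":[0,0,0]},{"dp":[0,0,0],"rotation":[0,0,0]},{"dp":[0,0,0],"rotation":[0,0,0]},{"dp":[0,0,0],"rotation":[0,0,0]},{"dp":[0,0,0],"rotation":[0,0,0]}]' 1 40; python3 -m handwheel '[{"dp":[0,0,-10],"rotation":[0,0,0]},{"dp":[0,0,-30],"rotation":[0,0,0]},{"dp":[0,0,-60],"rotation":[0,0,0]},{"dp":[0,0,-95],"rotation":[0,0,0]},{"dp":[0,0,-115],"rotation":[0,0,0]},{"dp":[0,0,-115],"rotation":[0,0,0]}]'; python3 go.py .649 .063 .14
```

```text
time_s: 10.82
tcp_pos: [0.5031, -0.1749, 0.0267]
eef_rot: [-3.141, 0.0, 0.002]
ft_force: [0.1, 0.7, 0.5]
grip_width: 1.001
t 10.825 tcp [ 0.5031 -0.1749  0.0267] w 1.001 F [0.1 0.7 0.5]
dp [ 0.2  0.  -0.3] rot [-0.001  0.002 -0.   ]
time_s: 11.45
tcp_pos: [0.5038, -0.1758, 0.0287]
eef_rot: [3.141, -0.002, 0.002]
ft_force: [-0.4, 1.1, 6.0]
grip_width: 0.552
time_s: 12.2
tcp_pos: [0.5039, -0.1759, 0.1443]
eef_rot: [3.141, -0.002, 0.004]
ft_force: [1.3, -0.0, -2.1]
grip_width: 0.55
t 12.2 tcp [ 0.5039 -0.1759  0.1443] w 0.55 F [ 1.3 -0.  -2.1]
dp [ 144.9 -239.     4.4] rot [ 0.001 -0.003 -0.001]
```

```bash
python3 -m handwheel '[{"dp":[10,-17,0],"rotation":[0,0,0]},{"dp":[36,-60,0],"rotation":[0,0,0]},{"dp":[66,-108,0],"rotation":[0,0,0]},{"dp":[96,-158,0],"rotation":[0,0,0]},{"dp":[124,-205,0],"rotation":[0,0,0]},{"dp":[140,-230,0],"rotation":[0,0,0]},{"dp":[145,-239,0],"rotation":[0,0,0]},{"dp":[145,-239,0],"rotation":[0,0,0]}]'; python3 go.py .649 .063 .033;python3 wm.py w5 .185; python3 - <<'E'
from plant import viewer
import cv2
cv2.imwrite("pics/side3.png",viewer.read_camera("side")[:,:,::-1])
E
```

```text
time_s: 13.2
tcp_pos: [0.6482, 0.0638, 0.1414]
eef_rot: [3.141, -0.0, -0.003]
ft_force: [-0.7, -0.0, -1.3]
grip_width: 0.556
t 13.2 tcp [0.6482 0.0638 0.1414] w 0.556 F [-0.7 -0.  -1.3]
dp [  1.    0.7 108.4] rot [ 0.     0.002 -0.   ]
blue
[310. 364.] 0.185 [0.6473 0.07  ] [44.7 50.6]
rims
[316. 213.] 0.02 [0.6482 0.0633] [74.2 76.2]
```

View pics/w5.png

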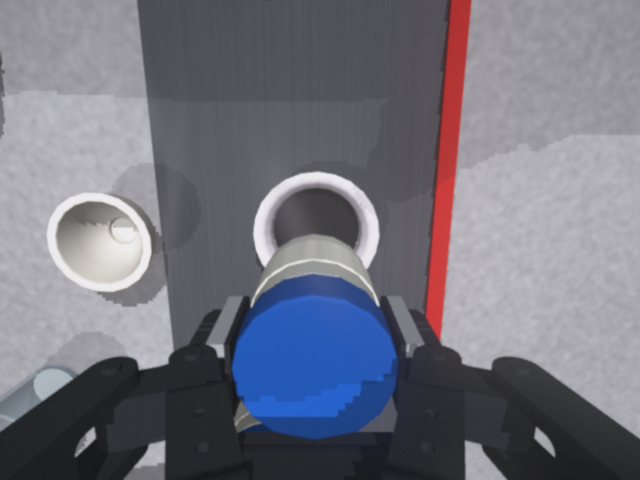

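View pics/side3.png

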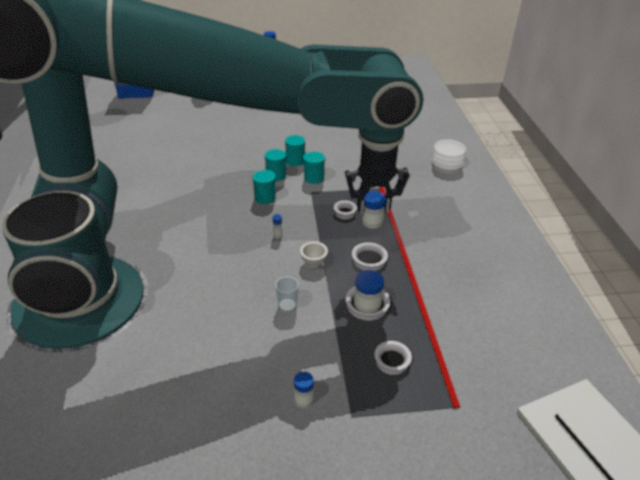

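Jar_2 is upright over cup_2, whose rim is at (316,213) in the wrist view. The beaker and mortar have not moved.

```bash
python3 -m handwheel '[{"dp":[0,0,15],"rotation":[0,0,0]},{"dp":[0,0,42],"rotation":[0,0,0]},{"dp":[0,0,70],"rotation":[0,0,0]},{"dp":[0,0,88],"rotation":[0,0,0]},{"dp":[0,0,98],"rotation":[0,0,0]},{"dp":[0,0,103],"rotation":[0,0,0]},{"dp":[0,0,105],"rotation":[0,0,0]},{"dp":[0,0,105],"rotation":[0,0,0]}]'; python3 go.py .649 .063 .034
```

```text
time_s: 14.3
tcp_pos: [0.6488, 0.0632, 0.0381]
eef_rot: [-3.142, 0.002, -0.001]
ft_force: [-0.5, 0.9, -1.2]
grip_width: 0.548
t 14.3 tcp [0.6488 0.0632 0.0381] w 0.548 F [-0.5  0.9 -1.2]
dp [0.2 0.2 4.1] rot [-0.    -0.001 -0.001]
```

```bash
python3 -m handwheel '[{"dp":[0,0,1.5],"rotation":[0,0,0]},{"dp":[0,0,2.5],"rotation":[0,0,0]},{"dp":[0,0,3.5],"rotation":[0,0,0]},{"dp":[0,0,3.5],"rotation":[0,0,0]}]'
```

```text
time_s: 14.8
tcp_pos: [0.6487, 0.0633, 0.0347]
eef_rot: [-3.142, 0.002, -0.001]
ft_force: [-2.3, -0.2, 5.4]
grip_width: 0.554
```

Contact with the cup floor. I'll release and lift.

```bash
python3 -m handwheel '[{"dp":[0,0,0],"rotation":[0,0,0]},{"dp":[0,0,0],"rotation":[0,0,0]},{"dp":[0,0,0],"rotation":[0,0,0]},{"dp":[0,0,0],"rotation":[0,0,0]},{"dp":[0,0,0],"rotation":[0,0,0]}]' -1; python3 -m handwheel '[{"dp":[0,0,-15],"rotation":[0,0,0]},{"dp":[0,0,-45],"rotation":[0,0,0]},{"dp":[0,0,-90],"rotation":[0,0,0]},{"dp":[0,0,-130],"rotation":[0,0,0]},{"dp":[0,0,-150],"rotation":[0,0,0]},{"dp":[0,0,-150],"rotation":[0,0,0]}]'; python3 go.py .459 -.362 .18 0
python3 - <<'E'
from plant import viewer
import cv2
cv2.imwrite("pics/side4.png",viewer.read_camera("side")[:,:,::-1])
E
```

```text
time_s: 15.42
tcp_pos: [0.6485, 0.0632, 0.034]
eef_rot: [3.142, -0.002, -0.0]
ft_force: [0.4, 0.5, -0.2]
grip_width: 1.002
time_s: 16.18
tcp_pos: [0.6489, 0.0632, 0.1854]
eef_rot: [-3.141, 0.002, -0.003]
ft_force: [0.2, 0.0, -0.8]
grip_width: 1.002
t 16.175 tcp [0.6489 0.0632 0.1854] w 1.002 F [ 0.2  0.  -0.8]
dp [-189.5  425.4    4.9] rot [-0.    -0.002 -0.001]
```

View pics/side4.png

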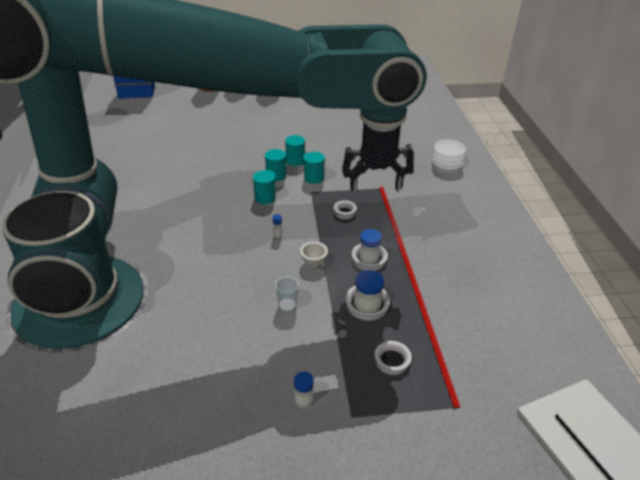

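Jar_2 stands in cup_2 at (370,247) and jar_1 in cup_1. Next is jar_3.

```bash
python3 -m handwheel '[{"dp":[-25,55,0],"rotation":[0,0,0]},{"dp":[-50,110,0],"rotation":[0,0,0]},{"dp":[-75,165,0],"rotation":[0,0,0]},{"dp":[-100,220,0],"rotation":[0,0,0]},{"dp":[-125,275,0],"rotation":[0,0,0]},{"dp":[-150,330,0],"rotation":[0,0,0]},{"dp":[-170,380,0],"rotation":[0,0,0]},{"dp":[-189,425,0],"rotation":[0,0,0]}]'; python3 -m handwheel '[{"dp":[0,0,0],"rotation":[0,0,0]},{"dp":[0,0,0],"rotation":[0,0,0]}]'; python3 wm.py w6 .064; python3 go.py .459 -.3035 .025
```

```text
time_s: 17.23
tcp_pos: [0.4576, -0.3629, 0.1819]
eef_rot: [-3.14, 0.002, 0.003]
ft_force: [0.7, -0.6, -0.3]
grip_width: 1.002
time_s: 17.48
tcp_pos: [0.4588, -0.3611, 0.1824]
eef_rot: [-3.14, 0.002, 0.003]
ft_force: [0.5, -1.2, -0.2]
grip_width: 1.005
blue
[316. 143.] 0.064 [ 0.4586 -0.3045] [33.8 34.1]
rims
t 17.525 tcp [ 0.4592 -0.3608  0.1829] w 0.998 F [0.2 0.2 0.3]
dp [ -0.  -57.1 157.9] rot [-0.001  0.001 -0.001]
```

View pics/w6.png

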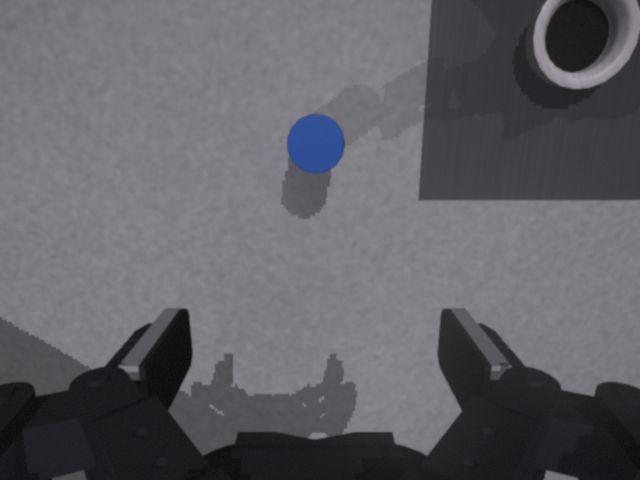

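Jar_3's cap is at (316,143), with nothing beside it.

```bash
python3 -m handwheel '[{"dp":[0,-30,0],"rotation":[0,0,0]},{"dp":[0,-57,0],"rotation":[0,0,0]},{"dp":[0,-57,40],"rotation":[0,0,0]},{"dp":[0,-57,80],"rotation":[0,0,0]},{"dp":[0,-57,115],"rotation":[0,0,0]},{"dp":[0,-57,140],"rotation":[0,0,0]},{"dp":[0,-57,157],"rotation":[0,0,0]},{"dp":[0,-57,157],"rotation":[0,0,0]}]'; python3 go.py .4587 -.3042 .025; python3 -m handwheel '[{"dp":[0,0,0],"rotation":[0,0,0]},{"dp":[0,0,0],"rotation":[0,0,0]},{"dp":[0,0,0],"rotation":[0,0,0]},{"dp":[0,0,0],"rotation":[0,0,0]},{"dp":[0,0,0],"rotation":[0,0,0]},{"dp":[0,0,0],"rotation":[0,0,0]}]' 1 40; python3 go.py .4587 -.3042 .025; python3 -m handwheel '[{"dp":[0,0,-10],"rotation":[0,0,0]},{"dp":[0,0,-30],"rotation":[0,0,0]},{"dp":[0,0,-60],"rotation":[0,0,0]},{"dp":[0,0,-95],"rotation":[0,0,0]},{"dp":[0,0,-115],"rotation":[0,0,0]},{"dp":[0,0,-115],"rotation":[0,0,0]}]'; python3 go.py .6395 -.2337 .14
```

```text
time_s: 18.52
tcp_pos: [0.459, -0.3037, 0.0261]
eef_rot: [-3.14, 0.0, 0.002]
ft_force: [0.6, -0.6, 0.7]
grip_width: 1.002
t 18.525 tcp [ 0.459  -0.3037  0.0261] w 1.002 F [ 0.6 -0.6  0.7]
dp [-0.3  0.5  1.1] rot [-0.001  0.001 -0.   ]
time_s: 19.27
tcp_pos: [0.4595, -0.3048, 0.0279]
eef_rot: [3.141, -0.002, 0.001]
ft_force: [-0.9, 1.1, 5.3]
grip_width: 0.409
t 19.275 tcp [ 0.4595 -0.3048  0.0279] w 0.409 F [-0.9  1.1  5.3]
dp [-0.8 -0.6  2.9] rot [ 0.001 -0.001 -0.001]
time_s: 20.02
tcp_pos: [0.4596, -0.305, 0.1438]
eef_rot: [3.14, -0.002, 0.003]
ft_force: [0.4, -0.6, -0.5]
grip_width: 0.411
t 20.025 tcp [ 0.4596 -0.305   0.1438] w 0.411 F [ 0.4 -0.6 -0.5]
dp [179.8 -71.5   4.1] rot [ 0.002 -0.002 -0.001]
```

```bash
python3 -m handwheel '[{"dp":[15,-6,0],"rotation":[0,0,0]},{"dp":[50,-20,0],"rotation":[0,0,0]},{"dp":[95,-38,0],"rotation":[0,0,0]},{"dp":[140,-55,0],"rotation":[0,0,0]},{"dp":[168,-66,0],"rotation":[0,0,0]},{"dp":[180,-71,0],"rotation":[0,0,0]},{"dp":[180,-71,0],"rotation":[0,0,0]},{"dp":[180,-71,0],"rotation":[0,0,0]}]'; python3 go.py .6395 -.2337 .033;python3 wm.py w7 .18
```

```text
time_s: 21.02
tcp_pos: [0.6385, -0.2341, 0.1418]
eef_rot: [-3.141, 0.002, 0.001]
ft_force: [0.3, 0.0, -1.0]
grip_width: 0.41
t 21.025 tcp [ 0.6385 -0.2341  0.1418] w 0.41 F [ 0.3  0.  -1. ]
dp [  1.1  -0.4 108.8] rot [-0.     0.001 -0.001]
blue
[315. 355.] 0.18 [ 0.6379 -0.229 ] [33.9 40.1]
rims
[619. 411.] 0.02 [ 0.864  -0.3722] [37.2 58.7]
[317. 219.] 0.02 [ 0.6392 -0.2327] [62.  65.1]
```

View pics/w7.png

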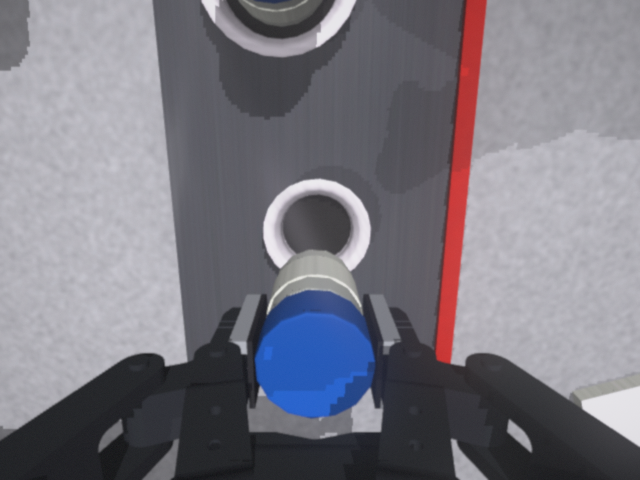

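Jar_3 is upright over cup_3, rim at (317,219). I'll lower it.

```bash
python3 -m handwheel '[{"dp":[0.5,0,15],"rotation":[0,0,0]},{"dp":[0.5,0,42],"rotation":[0,0,0]},{"dp":[0.5,0,70],"rotation":[0,0,0]},{"dp":[0.5,0,88],"rotation":[0,0,0]},{"dp":[0.5,0,98],"rotation":[0,0,0]},{"dp":[0.5,0,103],"rotation":[0,0,0]},{"dp":[0.5,0,105],"rotation":[0,0,0]},{"dp":[0.5,0,105],"rotation":[0,0,0]}]'; python3 -m handwheel '[{"dp":[0,0,1.5],"rotation":[0,0,0]},{"dp":[0,0,2.5],"rotation":[0,0,0]},{"dp":[0,0,3.5],"rotation":[0,0,0]},{"dp":[0,0,3.5],"rotation":[0,0,0]}]'
```

```text
time_s: 22.08
tcp_pos: [0.64, -0.2339, 0.0376]
eef_rot: [3.141, -0.002, 0.001]
ft_force: [-0.7, -0.2, -0.2]
grip_width: 0.414
time_s: 22.58
tcp_pos: [0.6398, -0.2338, 0.034]
eef_rot: [3.141, -0.002, 0.0]
ft_force: [-1.9, 0.7, 5.1]
grip_width: 0.41
```

```bash
python3 -m handwheel '[{"dp":[0,0,0],"rotation":[0,0,0]},{"dp":[0,0,0],"rotation":[0,0,0]},{"dp":[0,0,0],"rotation":[0,0,0]},{"dp":[0,0,0],"rotation":[0,0,0]},{"dp":[0,0,0],"rotation":[0,0,0]},{"dp":[0,0,0],"rotation":[0,0,0]}]' -1; python3 -m handwheel '[{"dp":[0,0,-15],"rotation":[0,0,0]},{"dp":[0,0,-45],"rotation":[0,0,0]},{"dp":[0,0,-90],"rotation":[0,0,0]},{"dp":[0,0,-130],"rotation":[0,0,0]},{"dp":[0,0,-150],"rotation":[0,0,0]},{"dp":[0,0,-150],"rotation":[0,0,0]}]'; python3 go.py .441 .115 .18 0
python3 - <<'E'
from plant import viewer
import cv2
cv2.imwrite("pics/side5.png",viewer.read_camera("side")[:,:,::-1])
E
```

```text
time_s: 23.32
tcp_pos: [0.6398, -0.2338, 0.0336]
eef_rot: [-3.142, 0.002, -0.0]
ft_force: [0.7, -0.4, -0.7]
grip_width: 1.001
time_s: 24.08
tcp_pos: [0.6401, -0.2339, 0.1849]
eef_rot: [3.141, -0.002, 0.003]
ft_force: [-0.0, -0.5, -1.0]
grip_width: 0.998
t 24.075 tcp [ 0.6401 -0.2339  0.1849] w 0.998 F [-0.  -0.5 -1. ]
dp [-199.5 -348.7    4.2] rot [ 0.001 -0.002 -0.001]
```

View pics/side5.png

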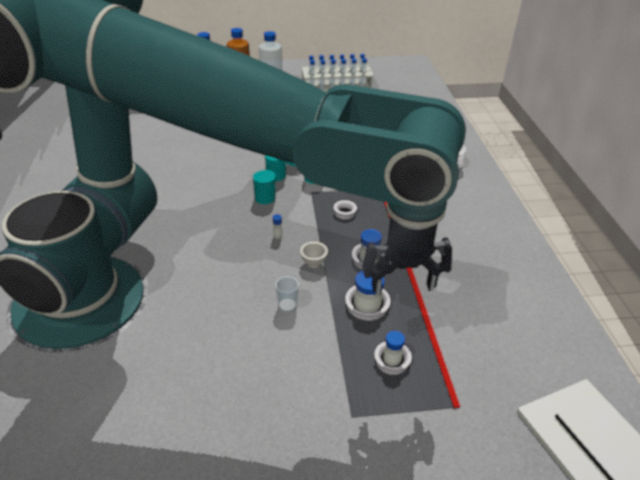

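Jar_3 stands in cup_3 at (393,352). Next is jar_4.

```bash
python3 -m handwheel '[{"dp":[-25,-45,0],"rotation":[0,0,0]},{"dp":[-53,-92,0],"rotation":[0,0,0]},{"dp":[-80,-140,0],"rotation":[0,0,0]},{"dp":[-108,-188,0],"rotation":[0,0,0]},{"dp":[-135,-236,0],"rotation":[0,0,0]},{"dp":[-162,-284,0],"rotation":[0,0,0]},{"dp":[-185,-324,0],"rotation":[0,0,0]},{"dp":[-199,-349,0],"rotation":[0,0,0]}]'; python3 -m handwheel '[{"dp":[0,0,0],"rotation":[0,0,0]},{"dp":[0,0,0],"rotation":[0,0,0]}]'; python3 wm.py w8 .06; python3 go.py .441 .173 .025
```

```text
time_s: 25.12
tcp_pos: [0.4395, 0.1168, 0.1816]
eef_rot: [3.141, 0.0, -0.004]
ft_force: [0.7, -0.7, 1.6]
grip_width: 1.001
time_s: 25.38
tcp_pos: [0.441, 0.1151, 0.1824]
eef_rot: [3.141, -0.001, -0.003]
ft_force: [1.1, -0.9, 0.7]
grip_width: 1.003
blue
[616. 306.] 0.06 [0.6467 0.0612] [40.2 60. ]
[314. 141.] 0.06 [0.4399 0.1724] [21.6 22. ]
rims
[417. 292.] 0.02 [0.5223 0.0536] [61.8 62.2]
t 25.425 tcp [0.4412 0.1149 0.1826] w 1.0 F [-0.4 -0.6 -0.7]
dp [-1.000e-01 -5.820e+01  1.576e+02] rot [ 0.     0.001 -0.001]
```

View pics/w8.png

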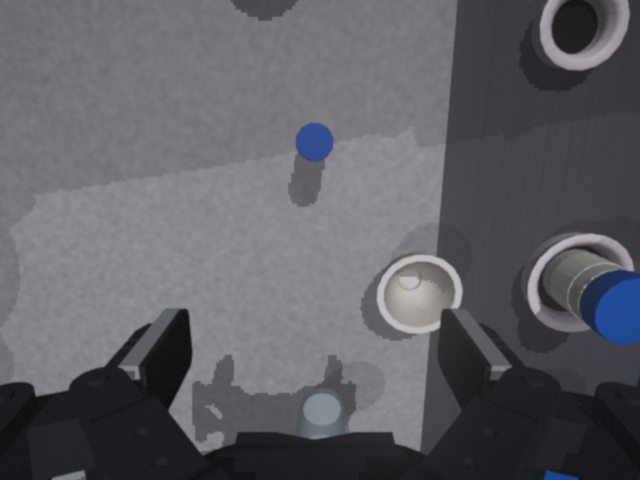

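Jar_4's cap is at (314,141) and the mortar at (419,294). The finger path is clear of the mortar, and jar_2 is seated in cup_2 on the right.

```bash
python3 -m handwheel '[{"dp":[-0.5,-30,0],"rotation":[0,0,0]},{"dp":[-0.5,-57.5,0],"rotation":[0,0,0]},{"dp":[-0.5,-57.5,40],"rotation":[0,0,0]},{"dp":[-0.5,-57.5,80],"rotation":[0,0,0]},{"dp":[-0.5,-57.5,115],"rotation":[0,0,0]},{"dp":[-0.5,-57.5,140],"rotation":[0,0,0]},{"dp":[-0.5,-57.5,157],"rotation":[0,0,0]},{"dp":[-0.5,-57.5,157],"rotation":[0,0,0]}]'; python3 go.py .4403 .1725 .025; python3 -m handwheel '[{"dp":[0,0,0],"rotation":[0,0,0]},{"dp":[0,0,0],"rotation":[0,0,0]},{"dp":[0,0,0],"rotation":[0,0,0]},{"dp":[0,0,0],"rotation":[0,0,0]},{"dp":[0,0,0],"rotation":[0,0,0]},{"dp":[0,0,0],"rotation":[0,0,0]},{"dp":[0,0,0],"rotation":[0,0,0]}]' 1 40; python3 go.py .4403 .1725 .025; python3 -m handwheel '[{"dp":[0,0,-10],"rotation":[0,0,0]},{"dp":[0,0,-30],"rotation":[0,0,0]},{"dp":[0,0,-60],"rotation":[0,0,0]},{"dp":[0,0,-95],"rotation":[0,0,0]},{"dp":[0,0,-115],"rotation":[0,0,0]},{"dp":[0,0,-115],"rotation":[0,0,0]}]'; python3 go.py .6185 .248 .14
```

```text
time_s: 26.42
tcp_pos: [0.4404, 0.1724, 0.0255]
eef_rot: [3.141, -0.003, -0.003]
ft_force: [-1.5, -0.6, 0.4]
grip_width: 1.0
t 26.425 tcp [0.4404 0.1724 0.0255] w 1.0 F [-1.5 -0.6  0.4]
dp [-0.1 -0.1  0.5] rot [ 0.001  0.002 -0.002]
time_s: 27.3
tcp_pos: [0.4409, 0.173, 0.0271]
eef_rot: [-3.141, 0.001, -0.001]
ft_force: [-2.1, -0.3, 5.4]
grip_width: 0.268
t 27.3 tcp [0.4409 0.173  0.0271] w 0.268 F [-2.1 -0.3  5.4]
dp [-0.6  0.5  2.1] rot [-0.    -0.001 -0.001]
time_s: 28.05
tcp_pos: [0.4411, 0.1731, 0.1428]
eef_rot: [-3.141, 0.002, -0.003]
ft_force: [-0.3, 0.5, -1.0]
grip_width: 0.268
t 28.05 tcp [0.4411 0.1731 0.1428] w 0.268 F [-0.3  0.5 -1. ]
dp [177.3 -75.1   3.2] rot [-0.001 -0.002 -0.001]
```

```bash
python3 -m handwheel '[{"dp":[15,-6,0],"rotation":[0,0,0]},{"dp":[50,-21,0],"rotation":[0,0,0]},{"dp":[95,-40,0],"rotation":[0,0,0]},{"dp":[138,-58,0],"rotation":[0,0,0]},{"dp":[166,-70,0],"rotation":[0,0,0]},{"dp":[177,-75,0],"rotation":[0,0,0]},{"dp":[177,-75,0],"rotation":[0,0,0]},{"dp":[177,-75,0],"rotation":[0,0,0]}]'; python3 go.py .6185 .248 .033;python3 wm.py w9 .175
```

```text
time_s: 29.05
tcp_pos: [0.6169, 0.2474, 0.1414]
eef_rot: [3.141, -0.002, -0.001]
ft_force: [0.5, -1.3, 0.7]
grip_width: 0.264
t 29.05 tcp [0.6169 0.2474 0.1414] w 0.264 F [ 0.5 -1.3  0.7]
dp [  1.7  -0.6 108.4] rot [ 0.     0.    -0.001]
blue
[314. 352.] 0.175 [0.6162 0.2509] [22.8 29.9]
rims
[318. 230.] 0.02 [0.6185 0.2481] [55.6 57.9]
[116.  21.] 0.02 [0.5034 0.3717] [28.  46.5]
```

View pics/w9.png

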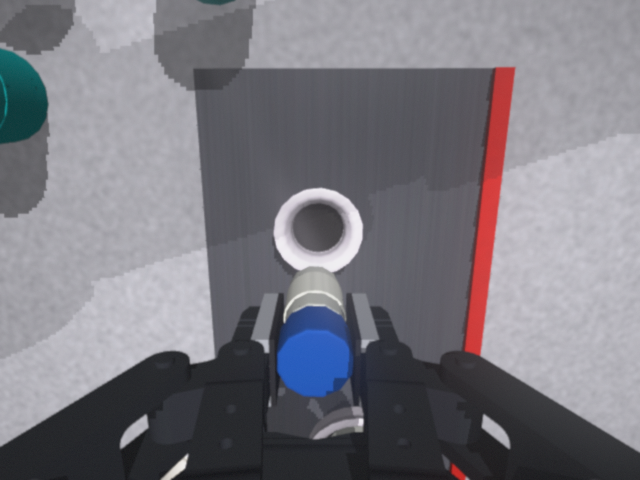

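Jar_4 is upright over cup_4, rim at (318,230), and needs about 1.5 mm in +x. I'll lower it.

```bash
python3 -m handwheel '[{"dp":[1.5,0,15],"rotation":[0,0,0]},{"dp":[1.5,0,42],"rotation":[0,0,0]},{"dp":[1.5,0,70],"rotation":[0,0,0]},{"dp":[1.5,0,88],"rotation":[0,0,0]},{"dp":[1.5,0,98],"rotation":[0,0,0]},{"dp":[1.5,0,103],"rotation":[0,0,0]},{"dp":[1.5,0,105],"rotation":[0,0,0]},{"dp":[1.5,0,105],"rotation":[0,0,0]}]'; python3 -m handwheel '[{"dp":[0,0,1.5],"rotation":[0,0,0]},{"dp":[0,0,2.5],"rotation":[0,0,0]},{"dp":[0,0,3.5],"rotation":[0,0,0]},{"dp":[0,0,3.5],"rotation":[0,0,0]}]'
```

```text
time_s: 30.1
tcp_pos: [0.6195, 0.2478, 0.0371]
eef_rot: [-3.141, 0.002, -0.001]
ft_force: [0.0, 0.2, -1.2]
grip_width: 0.267
time_s: 30.6
tcp_pos: [0.6193, 0.2478, 0.0332]
eef_rot: [-3.142, 0.002, -0.0]
ft_force: [0.0, -0.2, 2.2]
grip_width: 0.27
```

```bash
python3 -m handwheel '[{"dp":[0,0,0],"rotation":[0,0,0]},{"dp":[0,0,0],"rotation":[0,0,0]},{"dp":[0,0,0],"rotation":[0,0,0]},{"dp":[0,0,0],"rotation":[0,0,0]},{"dp":[0,0,0],"rotation":[0,0,0]},{"dp":[0,0,0],"rotation":[0,0,0]},{"dp":[0,0,0],"rotation":[0,0,0]}]' -1; python3 -m handwheel '[{"dp":[0,0,-15],"rotation":[0,0,0]},{"dp":[0,0,-45],"rotation":[0,0,0]},{"dp":[0,0,-90],"rotation":[0,0,0]},{"dp":[0,0,-130],"rotation":[0,0,0]},{"dp":[0,0,-170],"rotation":[0,0,0]},{"dp":[0,0,-190],"rotation":[0,0,0]},{"dp":[-20,0,-200],"rotation":[0,0,0]}]'; python3 -m handwheel '[{"dp":[-50,-30,0],"rotation":[0,0,0]},{"dp":[-90,-60,0],"rotation":[0,0,0]},{"dp":[-140,-90,0],"rotation":[0,0,0]},{"dp":[-190,-120,0],"rotation":[0,0,0]},{"dp":[-210,-140,0],"rotation":[0,0,0]},{"dp":[-210,-140,0],"rotation":[0,0,0]}]'
python3 - <<'E'
from plant import viewer
import cv2
for n in ("side","top"): cv2.imwrite(f"pics/{n}6.png",viewer.read_camera(n)[:,:,::-1])
E
sed -i 's/{n}0.png/{n}6.png/; s/(.072,.068,.064,.060)/(.078,.074,.070,.066)/' m.py; python3 m.py
```

```text
time_s: 31.48
tcp_pos: [0.6193, 0.2477, 0.0331]
eef_rot: [-3.142, 0.002, -0.0]
ft_force: [0.1, -0.6, 0.3]
grip_width: 1.0
time_s: 32.35
tcp_pos: [0.5996, 0.2477, 0.234]
eef_rot: [-3.141, 0.002, -0.001]
ft_force: [-0.0, -0.4, -0.5]
grip_width: 0.996
time_s: 33.1
tcp_pos: [0.388, 0.3889, 0.233]
eef_rot: [3.142, 0.002, -0.0]
ft_force: [0.1, 0.1, 0.3]
grip_width: 0.996
top BLUE
[255.1 192.7] 89.5 0.078 [0.6159 0.2467] [20.6 23.3] 0.074 [0.6166 0.2472] [20.7 23.4] 0.07 [0.6174 0.2477] [20.8 23.5] 0.066 [0.6181 0.2482] [20.9 23.6] 
[415.9 193.5] 660.0 0.078 [ 0.6171 -0.0779] [57.4 61. ] 0.074 [ 0.6178 -0.0787] [57.7 61.2] 0.07 [ 0.6186 -0.0794] [57.9 61.4] 0.066 [ 0.6194 -0.0802] [58.1 61.7] 
[489.2 184.7] 242.5 0.078 [ 0.6365 -0.2272] [33.5 39. ] 0.074 [ 0.6373 -0.2286] [33.6 39.2] 0.07 [ 0.6381 -0.2299] [33.7 39.3] 0.066 [ 0.639  -0.2313] [33.8 39.5] 
[344.6 178.5] 401.0 0.078 [0.6463 0.0658] [45.4 47.3] 0.074 [0.6472 0.0656] [45.6 47.5] 0.07 [0.6481 0.0654] [45.7 47.7] 0.066 [0.649  0.0652] [45.9 47.9] 
top WHITE
[288.7 449.5] [0.1021 0.1746] [22.7 54.2]
[ 29.1 443.3] [0.109  0.6925] [1
[... 1193 characters left out ...]
074 [-0.0016  0.9763] [112.5 149.7] 0.07 [-0.0035  0.9854] [113.1 150.4] 0.066 [-0.0055  0.9945] [113.6 151.1] 
[127.8  59.8] 478.5 0.078 [-0.0299  1.1021] [126.6 162.9] 0.074 [-0.032   1.1119] [127.2 163.7] 0.07 [-0.0341  1.1216] [127.8 164.5] 0.066 [-0.0362  1.1314] [128.4 165.3] 
[269.1  35.7] 71.0 0.078 [0.4788 1.2878] [41.1 92.9] 0.074 [0.4792 1.2984] [41.3 93.4] 0.07 [0.4796 1.3091] [41.5 93.8] 0.066 [0.4799 1.3198] [41.7 94.3] 
[203.3  36.6] 77.5 0.078 [0.2265 1.3011] [ 38.7 104.7] 0.074 [0.2257 1.3118] [ 38.9 105.2] 0.07 [0.2248 1.3225] [ 39.1 105.7] 0.066 [0.224  1.3333] [ 39.3 106.2] 
side WHITE
[584.4 436.8] [ 0.9415 -0.4255] [167.7 186.1]
[449.5 148. ] [0.9725 0.5075] [81.4 84.8]
```

View pics/side6.png

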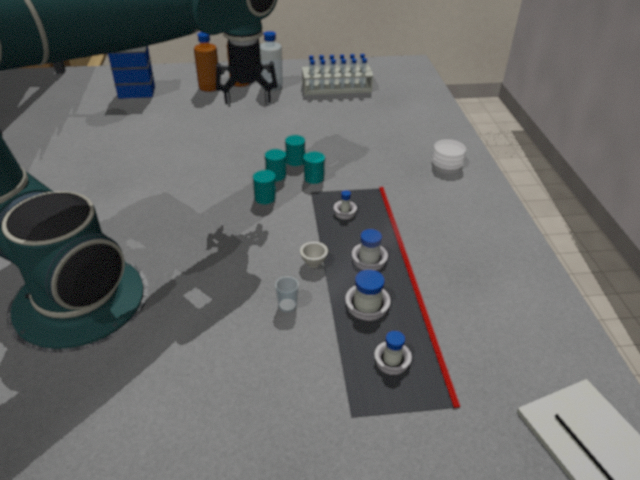

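View pics/top6.png

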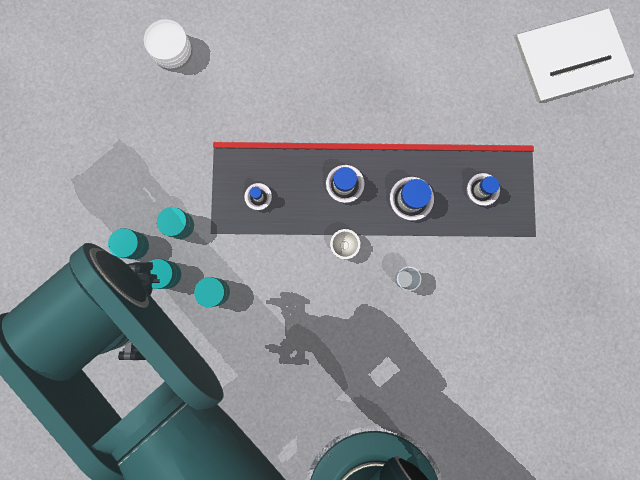

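All four jars stand upright in their cups, the beaker (409,279) and mortar (345,244) are where they began, and the gripper is clear. I'm handing in.

```bash
python3 -c "
from plant import job
print(job.sign_off())"
```

```text
the job is handed in; nothing more can be done
None
```

I loaded jar_1 to jar_4 into cups 1 to 4, in that order. Each was let go on the cup floor before I fetched the next. I handed in at about 33 s; sign-off gives no verdict.

- **Jar positions:** in the last top and side pictures all four jars look upright in their own cups. In the top view the cap centres lie about 1–3 mm from the cup axes for jars 1, 2 and 4. Jar_3 shows 4–5 mm along y.
- **Where the views disagreed:** the side view read jar_3 and jar_4 off in y, by up to 13 mm for jar_4. I put this, and jar_3's top-view offset, down to the visible side of the cap being included in the fit. At release the gripper was within about 1 mm of every cup's axis.
- **Height and release:** I judged that each jar was on the floor from the contact force and gripper height, not from a direct measurement. After each release the wrist force fell back to about zero.
- **Surroundings:** the beaker and mortar sit at the same pixels as at the start. The turquoise jars were not touched. The open gripper was parked about 0.23 m above the bench, touching nothing.

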